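# Swap the stapler and the tape dispenser

### The job

The stapler and the tape dispenser are in each other's places: swap them. The tape dispenser must end up in the slanted wooden holder, seated flat on its slope between the side rails with one end down at the lip, and the stapler on its base in the middle of the cork mat, lengthwise in line with the mat. Set each down without dropping it, and leave the other things on the desk where they are.

Things in the scene. Friction and masses are not known exactly. Their poses are not given: they have to be found in the camera images.
- stapler: Stapler, blue top arm on a black base, 145 long (x) x 36 wide (y) x 48 high (z) mm; it does not open. Origin: centre of the underside; x along its length, z up out of its top. The arm is 30 mm wide from height 30 to 48 mm (grip here, across y); the base is 36 mm wide, 8 mm thick. Starts lying in the cradle, one end at the lip.
- tape_dispenser: Heavy black tape dispenser with a roll of clear tape, 150 long (x) x 55 wide (y) x 79 high (z) mm, 0.6 kg. Origin: centre of the underside; x along its length, z up. Base 55 mm wide up to height 20 mm; side walls above it measure 52 mm over their outsides, height 14 to 64 mm, x = -52 to 52 mm (grip here, across y). Starts on the cork mat.
- cradle: Sloping trough of a fixed plywood holder on the desk. Origin: middle of the trough's floor, 68 mm above the desk. x: up the slope (35 degrees, rising away from the robot), y across, z square out of the floor. Lip at the low end: inside face x = -80 mm, 14 mm high; upper end open, x = 84 mm. Side rails: 70 mm apart inside, 6 mm thick, 10 mm high.
- mat: Plain cork mat fixed flat on the desk, 190 (x) x 90 (y) x 4 mm. Origin: centre of its underside, on the desk.
- glue_stick: Bystander: white glue stick with a red cap, lying, 99 mm long (y), 26 mm thick. Origin: centre of the underside.
- mouse: Bystander: dark computer mouse, 112 (x) x 58 x 38 mm. Origin: centre of the underside.
- phone: Bystander: phone lying flat, 150 (x) x 72 x 9 mm. Origin: centre of the underside.

How it is judged:
At the end, for the whole second after the job is handed in: Dispenser flat on the cradle floor (5 mm, 4.5 deg), upright, along the slope (8 deg), centre 12 mm or less from the trough middle in x and y. Stapler on its base on the mat, centre 25 mm or less from the mat centre in its x and y, in line to 11 deg. Either may face either way. At rest (x of tape_dispenser in the frame of cradle between -0.012 and 0.012 m and y of tape_dispenser in the frame of cradle between -0.012 and 0.012 m and z of tape_dispenser in the frame of cradle between -0.004 and 0.005 m and angle between the z axis of tape_dispenser and the z axis of cradle, either way round below 0.08 rad and angle between the x axis of tape_dispenser and the x axis of cradle, either way round below 0.15 rad and angle between tape_dispenser's own z axis and vertical below 1 rad and x of stapler in the frame of mat between -0.025 and 0.025 m and y of stapler in the frame of mat between -0.025 and 0.025 m and z of stapler in the frame of mat between 0.001 and 0.008 m and angle between stapler's own z axis and vertical below 0.08 rad and angle between the x axis of stapler and the x axis of mat, either way round below 0.2 rad and linear speed of each of tape_dispenser, stapler below 0.02 m/s and angular speed of each of tape_dispenser, stapler below 0.2 rad/s); the robot touches nothing.
It fails at once if a bystander is moved more than 30 mm (distance of any of glue_stick, mouse, phone from where it was at the start of the episode above 0.03 m).
It fails at once if the stapler is dropped or thrown (moves faster than 0.7 m/s while no finger touches it) (linear speed of stapler above 0.7 m/s and contact force between the fingers and stapler below 0.1 N).
It fails at once if the tape dispenser is dropped or thrown (moves faster than 0.7 m/s while no finger touches it) (linear speed of tape_dispenser above 0.7 m/s and contact force between the fingers and tape_dispenser below 0.1 N).
It also fails if it takes over 72 s, if anything falls off the work surface, if the arm or the gripper's body presses on something with over 40 N, if the wrist force passes 120 N, or if a joint passes its speed limit or range.

### The arm

A 6-joint arm with a two-finger parallel gripper is mounted at the origin on a cart in front of the work surface, level with it; the furniture and walls round the work are solid. World frame = base frame: x ahead of the robot, y to its left, z up, the work surface at z = 0. Lengths are in m, angles in rad, forces in N, time in s.
With the tool pointing down it reaches from about 0.25 to 0.775 m from the base axis. Payload 4 kg.
Tool frame: the origin (TCP) lies at the centre of the arm's flange, where the gripper is bolted on; the fingertips stand 173 mm ahead of it and the grasp point (between the pads) lies 155 mm ahead of it; z points along the fingers, y is the line along which they close (so a half turn about z gives the same grasp; the last joint's range is limited). The gripper opens to 85 mm and grips with 20 to 120 N. Pads are 22 mm wide; open, the fingers measure 114 mm over their backs; the gripper's body (76 mm by 85 mm) begins 54 mm behind the grasp point. The pads swing forward as they close: fully open they stand 13 mm farther back than shut.
Start: joints at [1.105, 0.087, 1.371, -0, 1.684, -0.103], TCP at [0.195, 0.514, 0.405] pointing down, gripper open.
Joint ranges: [-3.1, 3.1], [-0.76, 2.03], [0.27, 2.55], [-1.08, 4.22], [0.17, 2.65], [-2.57, 2.57]. Speed limits (rad/s): [2.79, 2.79, 3.14, 3.14, 3.14, 3.14].

### API

Orientations are given as a unit quaternion [w, x, y, z].
In Python, from cell import bot gives the robot as it stands. The module is installed in compiled form; this text tells all that it offers.
- The arm moves only by the tool apply_moves, never from a script. Its argument "targets" is text: rows parted by semicolons, each of 7 numbers parted by spaces: the turn, a rotation vector about the tool's x, y, z in rad, then the shift along the tool's x, y, z in m, then the closure, from -1 (fully open) to 1 (shut), so that 0 is half open. A call has 1 to 8 rows; each row shifts and turns the commanded pose from where the row before left it, along the tool's axes as they then stand; what a row does not reach is not made up. A row lasts 1/10 s, in which the tool goes at most 50 mm and 8.59 degrees, less where a joint would pass 70% of its speed; a pose out of reach is approached as far as the arm can. A call is refused whole if a number of a shift passes 0.05 or a number of a turn 0.15, either way. A call with a gripper value outside its range is refused whole. The fingers move at their own pace and stop on an object; "squeeze" is the grip in N (left out, the last holds). Time passes only in rows, so rows that do not move let the fingers close. It gives the time, the measured TCP pose, the force, the opening and the grip force at its end, in the units of the state.
- bot.get_state(): the state, without advancing time (a new reading comes with each control period).
- bot.read_camera(name): name is "scene" or "top" or "wrist"; returns the picture (400x640x3 uint8, red, green, blue); there is no depth.
- bot.camera_model(name): a dict with "mtx" (3x3 intrinsics, pixels), "k1" (the pictures are not rectified: a ray, as slopes to the right and down, at radius r is drawn at 1 + k1 r^2 times it, then the intrinsics apply), "cam_to_world" (4x4, takes a point from camera to world coordinates); the wrist camera has in their place "T_tool_cam" (4x4, takes a point from camera to tool coordinates, whose origin is the TCP and whose axes are the flange's). Camera axes: x right, y up, looking along -z (the intrinsics and any distortion apply to the point x, -y, -z); pixel columns grow to the right and rows downward; lengths in m; the calibration is good to about 2 mm. A picture is of the moment at which its call begins: read the wrist's pose just before it. camera_model takes no time and is no camera call.
- bot.finish_job(): hands the job in; it is judged then, once.
Trained networks look in the newest picture that a camera, given by its name, has taken for a name from the list of things; names that differ only in an ending like _2 or _b are one class to them, and where a whole thing is asked for, a point or a joint stands for the part that bears it (a point fixed in the world has none). Each returns a list of dicts, best first, with "conf" (0 to 1); they miss things now and then, are a little off and sometimes report something else, mostly with a low value. They report only what shows in the picture. A call takes as long as a camera call.
- bot.regions_of(camera, thing): "region" (400x640 bool, what is visible of it) and "rect" ([left, top, width, height] in pixels, round what is visible of it).
- bot.spot_point(camera, thing): "uv" ([column, row] in pixels: a listed point, or the origin of a listed thing).
The state is a dict: "time_s": time; "qpos": joint angles; "joint_vel": joint speeds; "joint_efforts": joint torques, N m; "ee_pos": TCP position; "eef_rot": TCP orientation; "force": force on the tool from outside, world axes, zero at the start; "wrist_torque": the same for the moment, N m; "finger_gap": finger opening in m; "grasp_force": force on a finger pad.
Only numpy, scipy, OpenCV 4.12 (cv2) and the standard library are available. Lean on these libraries where they do the work, as an engineer would, in place of code of your own. Each camera call takes 0.05 s, during which the arm holds its last target. There are 200 camera calls.

## Working session

There is one attempt and no reset: what is moved stays moved. The work goes in short steps, Python scripts to look and compute and a tool call to move; the robot and the scene stay as the last step left them, time stands still between calls to the robot, and variables do not carry over. Pictures are saved under pics/ and viewed, at most 10 in all, crops included, and the job is handed in when it is done.

Besides the shell and the picture viewer there is one more tool, called after "Call:" by a JSON object that holds its "op" and its "data". apply_moves: Moves the arm, as the interface text tells. Its arguments: {"type":"object","properties":{"targets":{"type":"string"},"squeeze":{"type":"number"}},"required":["targets"]}

```bash
mkdir -p pics; cat > h.py <<'E'
import numpy as np, cv2
from cell import bot
from scipy.spatial.transform import Rotation as R
def Rq(q): return R.from_quat([q[1],q[2],q[3],q[0]])
def cam(name, st=None):
    m=bot.camera_model(name)
    if name=='wrist':
        st=st or bot.get_state(); T=np.eye(4); T[:3,:3]=Rq(st['eef_rot']).as_matrix(); T[:3,3]=st['ee_pos']
        C=T@np.array(m['T_tool_cam'])
    else: C=np.array(m['cam_to_world'])
    return np.array(m['mtx']),m['k1'],C
def ray(c,uv):
    K,k1,C=c
    d=np.array([(uv[0]-K[0,2])/K[0,0],(uv[1]-K[1,2])/K[1,1]]); s=d.copy()
    for _ in range(20): s=d/(1+k1*(s@s))
    return C[:3,3], C[:3,:3]@np.array([s[0],-s[1],-1])
def at_z(c,uv,z):
    o,d=ray(c,uv); return o+d*(z-o[2])/d[2]
def proj(c,P):
    K,k1,C=c
    P=np.atleast_2d(P); p=(P-C[:3,3])@C[:3,:3]; s=np.c_[p[:,0],-p[:,1]]/(-p[:,2:3])
    s=s*(1+k1*(s**2).sum(1,keepdims=True)); return s*[K[0,0],K[1,1]]+[K[0,2],K[1,2]]
def save(name,im): cv2.imwrite('pics/'+name,cv2.cvtColor(im,cv2.COLOR_RGB2BGR))
E
python3 - <<'E'
from h import *
np.set_printoptions(precision=3,suppress=True)
print(bot.get_state())
ims=[]
for n in ['scene','top']:
    im=bot.read_camera(n); ims.append(im); c=cam(n); print(n,c[0].tolist(),c[1]); print(c[2])
    for t in ['stapler','tape_dispenser','cradle','mat','glue_stick','mouse','phone']:
        r=bot.spot_point(n,t); g=bot.regions_of(n,t)
        print(t,[(np.round(x['uv'],1),round(x['conf'],2)) for x in r[:2]],[(x['rect'],round(x['conf'],2)) for x in g[:2]])
        for x in r[:1]: print('   z0',at_z(c,x['uv'],0.0 if t!='cradle' else .068))
save('scene.png',ims[0]);save('top.png',ims[1])
E
```

```text
{'time_s': 0.0, 'qpos': array([ 1.105,  0.088,  1.372,  0.   ,  1.684, -0.103]), 'joint_vel': array([-0.   , -0.001, -0.   , -0.002, -0.   , -0.001]), 'joint_efforts': array([ -0.001, -35.187, -31.327,  -0.   ,   0.011,   0.   ]), 'ee_pos': array([0.195, 0.514, 0.403]), 'eef_rot': array([-0.   ,  0.18 ,  0.984, -0.001]), 'force': array([-0.138, -0.302, -0.671]), 'wrist_torque': array([ 0.053,  0.008, -0.017]), 'grasp_force': 0.0, 'finger_gap': 0.08525970198369119}
scene [[438.1876076832604, 0.0, 315.8038653916077], [0.0, 438.1876076832604, 195.62704682101128], [0.0, 0.0, 1.0]] 0.0155610822400145
[[ 0.167 -0.833  0.528  1.088]
 [ 0.986  0.135 -0.1   -0.076]
 [ 0.012  0.537  0.844  0.967]
 [ 0.     0.     0.     1.   ]]
stapler [(array([237.1, 209.2]), 0.97)] [([225.0, 184.3, 21.5, 38.8], 0.98)]
   z0 [ 0.492 -0.167  0.   ]
tape_dispenser [(array([383.8, 210.9]), 0.92)] [([365.1, 181.1, 34.5, 57.6], 0.81)]
   z0 [0.557 0.203 0.   ]
cradle [(array([235.6, 210.5]), 0.94)] [([214.3, 188.2, 42.7, 41.5], 0.6)]
   z0 [ 0.536 -0.164  0.068]
mat [(array([382.8, 209.3]), 0.58)] [([361.9, 177.2,
[... 776 characters left out ...]
[(array([253.2, 176.9]), 0.9), (array([390.3, 187.6]), 0.59)] [([240.0, 151.6, 25.8, 53.0], 0.94)]
   z0 [0.56  0.204 0.   ]
cradle [(array([396.1, 184.7]), 0.67)] [([380.0, 152.5, 35.3, 64.4], 0.85)]
   z0 [ 0.536 -0.169  0.068]
mat [(array([260.1, 182.6]), 0.81)] [([235.4, 147.5, 43.2, 69.4], 0.77)]
   z0 [0.545 0.185 0.   ]
glue_stick [(array([324.7, 136. ]), 0.91), (array([255.3, 181.8]), 0.21)] [([308.2, 125.6, 32.7, 16.9], 0.69)]
   z0 [0.673 0.012 0.   ]
mouse [(array([201.6, 210.3]), 0.81), (array([326.6, 135.9]), 0.2)] [([186.5, 187.9, 21.7, 44.0], 0.66)]
   z0 [0.469 0.342 0.   ]
phone [(array([446.2, 250.1]), 0.63)] [([432.3, 223.6, 27.4, 58.7], 0.71)]
   z0 [ 0.369 -0.315  0.   ]
```

```bash
python3 - <<'E'
import cv2,numpy as np
a=cv2.imread('pics/top.png')[100:300,150:480]; b=cv2.imread('pics/scene.png')[130:290,140:470]
cv2.imwrite('pics/top_c.png',cv2.resize(a,None,fx=2.4,fy=2.4,interpolation=3))
cv2.imwrite('pics/scene_c.png',cv2.resize(b,None,fx=2.4,fy=2.4,interpolation=3))
E
```

```text
(no output)
```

View pics/top_c.png

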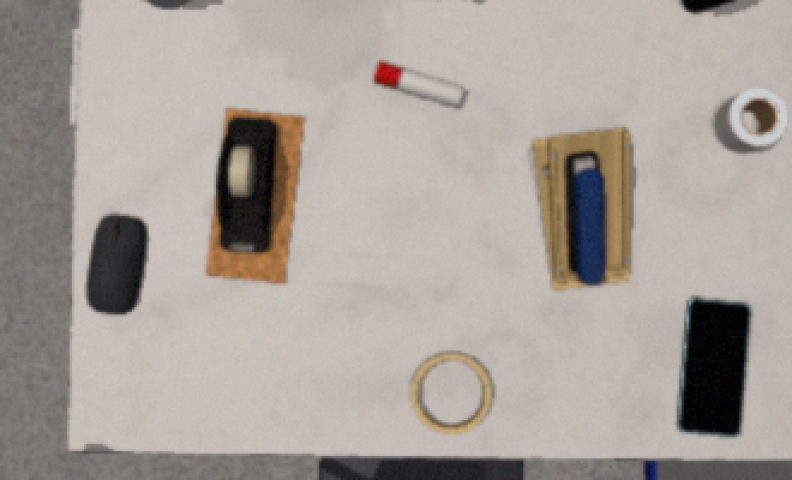

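View pics/scene_c.png

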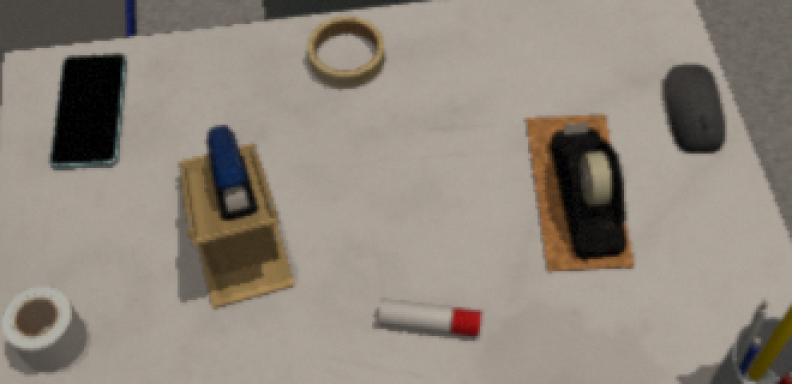

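The top view shows the dispenser on the mat at about (253,177) px, long axis roughly along world x. The stapler lies in the cradle at about (394,188) px, with free desk between them near (317,196) px. I'll use that free spot as a buffer.

```bash
cat >> h.py <<'E'
def pose(yaw,pitch,p_grasp,d=0.155):
    """tool z = down leaned outward by pitch; tool y ~ world y turned by yaw. returns Rot,TCP"""
    Rm=R.from_euler('z',yaw)*R.from_euler('y',-pitch)*R.from_matrix(np.array([[-1,0,0],[0,1,0],[0,0,-1.]]).T)
    return Rm, np.array(p_grasp)-d*Rm.as_matrix()[:,2]
def rows(Rt,pt,clo,n=None,st=None):
    st=st or bot.get_state(); r0=Rq(st['eef_rot']); p0=np.array(st['ee_pos'])
    w=(r0.inv()*Rt).as_rotvec()
    n=n or int(max(np.ceil(np.linalg.norm(w)/0.11),np.ceil(np.linalg.norm(pt-p0)/0.04),1))
    r,p=r0,p0; out=[]
    for i in range(n):
        tr=r0*R.from_rotvec(w*(i+1)/n); tp=p0+(pt-p0)*(i+1)/n
        dw=np.round((r.inv()*tr).as_rotvec(),3); ds=np.round(r.inv().apply(tp-p),4)
        out.append(' '.join(f'{v:g}' for v in [*dw,*ds,clo])); p=p+r.apply(ds); r=r*R.from_rotvec(dw)
    print(n,'rows; from',p0.round(3),'to',pt.round(3))
    for i in range(0,n,8): print('; '.join(out[i:i+8]))
E
python3 - <<'E'
from h import *
np.set_printoptions(precision=4,suppress=True)
m=bot.camera_model('wrist'); print(m)
c=cam('top')
for uv in [(244.2,145),(276.7,148.3),(269.2,217.9),(236.3,214.6)]: print(at_z(c,uv,.004))
Rt,p=pose(-0.07,0,[0.50,0.2,0.28])
print(Rt.as_matrix()); rows(Rt,p,-1)
E
```

```text
{'mtx': array([[347.1507,   0.    , 312.5588],
       [  0.    , 347.1507, 198.8825],
       [  0.    ,   0.    ,   1.    ]]), 'k1': -0.05651380553440319, 'T_tool_cam': array([[ 0.0006,  0.9473,  0.3203,  0.083 ],
       [ 1.    , -0.0003, -0.001 , -0.0005],
       [-0.0008,  0.3203, -0.9473,  0.0323],
       [ 0.    ,  0.    ,  0.    ,  1.    ]])}
[0.6465 0.2291 0.004 ]
[0.6379 0.1407 0.004 ]
[0.4501 0.1578 0.004 ]
[0.458  0.2464 0.004 ]
[[-0.9976  0.0699  0.    ]
 [ 0.0699  0.9976  0.    ]
 [ 0.      0.     -1.    ]]
11 rows; from [0.195 0.514 0.405] to [0.5   0.2   0.435]
0 0 -0.027 -0.036 -0.0169 -0.0028 -1; 0 0 -0.026 -0.0356 -0.0178 -0.0027 -1; 0 0 -0.027 -0.0351 -0.0188 -0.0028 -1; 0 0 -0.026 -0.0346 -0.0197 -0.0027 -1; 0 0 -0.027 -0.0341 -0.0205 -0.0028 -1; 0 0 -0.027 -0.0334 -0.0215 -0.0027 -1; 0 0 -0.026 -0.0329 -0.0224 -0.0028 -1; 0 0 -0.027 -0.0323 -0.0233 -0.0027 -1
0 0 -0.027 -0.0317 -0.0241 -0.0028 -1; 0 0 -0.026 -0.031 -0.025 -0.0027 -1; 0 0 -0.027 -0.0303 -0.0257 -0.0028 -1
```

Call:
{"op": "apply_moves", "data": {"targets": "0 0 -0.027 -0.036 -0.017 -0.003 -1; 0 0 -0.027 -0.036 -0.018 -0.003 -1; 0 0 -0.027 -0.035 -0.019 -0.003 -1; 0 0 -0.027 -0.035 -0.020 -0.003 -1; 0 0 -0.027 -0.034 -0.021 -0.003 -1; 0 0 -0.027 -0.033 -0.022 -0.003 -1; 0 0 -0.026 -0.033 -0.022 -0.003 -1; 0 0 -0.027 -0.032 -0.023 -0.003 -1"}}

```text
time_s: 2.3
ee_pos: [0.4176, 0.2835, 0.4291]
eef_rot: [0.0, 0.073, 0.997, 0.0]
force: [-0.1, 0.5, 0.7]
finger_gap: 0.0855
grasp_force: 0.0
```

Call:
{"op": "apply_moves", "data": {"targets": "0 0 -0.027 -0.032 -0.024 -0.003 -1; 0 0 -0.026 -0.031 -0.025 -0.003 -1; 0 0 -0.027 -0.030 -0.026 -0.003 -1; 0 0 0 0 0 0 -1"}}

```text
time_s: 2.7
ee_pos: [0.5026, 0.1959, 0.4375]
eef_rot: [0.001, 0.037, 0.999, -0.001]
force: [-0.7, -0.3, 0.2]
finger_gap: 0.0855
grasp_force: 0.0
```

```bash
python3 - <<'E'
from h import *
np.set_printoptions(precision=4,suppress=True)
st=bot.get_state(); print(st['ee_pos'],st['time_s'])
im=bot.read_camera('wrist'); c=cam('wrist',st)
for t in ['tape_dispenser','mat']:
    for x in bot.spot_point('wrist',t)[:1]: print(t,x['uv'],x['conf'],at_z(c,x['uv'],0.004 if t!='mat' else 0))
# overlay: mat and dispenser boxes from guess
o=im.copy()
np.savez('w1.npz',im=im,K=c[0],k1=c[1],C=c[2])
def box(ctr,yaw,L,W,zs,col):
    for z in zs:
        q=np.array([[-L,-W],[L,-W],[L,W],[-L,W]])/2; r=np.array([[np.cos(yaw),-np.sin(yaw)],[np.sin(yaw),np.cos(yaw)]])
        P=np.c_[q@r.T+ctr,[z]*4]; cv2.polylines(o,[proj(c,P).round().astype(int)],1,col,1)
box([.548,.1935],-.092,.19,.09,[.004],(0,255,0))
save('w1.png',o)
E
```

```text
[0.5026 0.1959 0.4375] 2.7
tape_dispenser [322.9, 199.2] 0.93 [0.557 0.204 0.004]
```

View pics/w1.png

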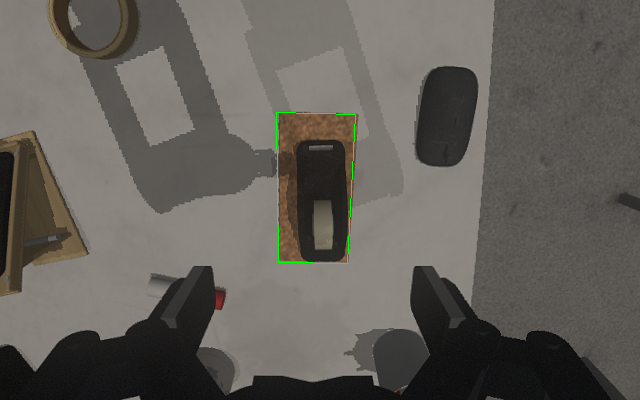

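The wrist view shows my mat estimate (green) matching the cork edges, corners (278,113) to (348,263). The dispenser stands on it at about (322,200), shifted toward the left of the robot. Next I'll fit its pose to the network's region.

```bash
cat >> h.py <<'E'
from scipy.optimize import minimize
def boxpts(x0,x1,w,z0,z1): return np.array([[x,y,z] for x in(x0,x1) for y in(-w/2,w/2) for z in(z0,z1)])
DISP=[boxpts(-.075,.075,.055,0,.02),boxpts(-.052,.052,.052,.014,.064)]
STAP=[boxpts(-.0725,.0725,.036,0,.008),boxpts(-.0725,.0725,.030,.03,.048)]
def sil(c,parts,Rm,t):
    m=np.zeros((1600,2560),np.uint8)
    for p in parts:
        u=cv2.convexHull((proj(c,p@Rm.T+t)*4).round().astype(np.int32)); cv2.fillConvexPoly(m,u,1)
    return m
def fit(c,mask,parts,pose_fn,x0,step):
    big=cv2.resize(mask.astype(np.uint8),(2560,1600),interpolation=cv2.INTER_LINEAR)
    def f(x):
        s=sil(c,parts,*pose_fn(x)); return -(s&big).sum()/((s|big).sum()+1)
    sx=np.array([x0]+[np.array(x0)+np.eye(len(x0))[i]*step[i] for i in range(len(x0))])
    r=minimize(f,x0,method='Nelder-Mead',options=dict(initial_simplex=sx,xatol=2e-4,fatol=1e-4)); return r.x,-r.fun
E
python3 - <<'E'
from h import *
np.set_printoptions(precision=4,suppress=True)
d=np.load('w1.npz'); c=(d['K'],float(d['k1']),d['C'])
g=bot.regions_of('wrist','tape_dispenser')[0]; print(g['conf'],g['rect'])
fn=lambda x:(R.from_euler('z',x[2]).as_matrix(),np.array([x[0],x[1],.004]))
x,q=fit(c,g['region'],DISP,fn,[.557,.204,-.08],[.01,.01,.1]); print('disp',x,q)
Rt,p=pose(-0.05,0,[0.475,-0.168,0.30]); rows(Rt,p,-1)
E
```

```text
0.64 [294.4, 141.8, 54.9, 123.6]
disp [ 0.5603  0.3007 -0.58  ] -0.0
10 rows; from [0.5   0.2   0.438] to [ 0.475 -0.168  0.455]
0 -0 -0.002 -0 -0.0369 -0.0018 -1; 0 -0 -0.001 0 -0.0368 -0.0017 -1; 0 -0 -0.002 0.0001 -0.0369 -0.0018 -1; 0 -0 -0.002 0.0002 -0.0368 -0.0017 -1; 0 -0 -0.002 0.0002 -0.0369 -0.0018 -1; 0 -0 -0.001 0.0003 -0.0368 -0.0017 -1; 0 -0 -0.002 0.0004 -0.0369 -0.0018 -1; 0 -0 -0.002 0.0004 -0.0368 -0.0017 -1
0 -0 -0.001 0.0005 -0.0369 -0.0018 -1; 0.001 -0 -0.002 0.0005 -0.0368 -0.0017 -1h.py:51: RuntimeWarning: overflow encountered in scalar negative
  s=sil(c,parts,*pose_fn(x)); return -(s&big).sum()/((s|big).sum()+1)
```

```bash
sed -i 's/return -(s&big).sum()\/((s|big).sum()+1)/return -float((s\&big).sum())\/float((s|big).sum()+1)/' h.py
python3 - <<'E'
from h import *
np.set_printoptions(precision=4,suppress=True)
d=np.load('w1.npz'); c=(d['K'],float(d['k1']),d['C'])
g=bot.regions_of('wrist','tape_dispenser')[0]
fn=lambda x:(R.from_euler('z',x[2]).as_matrix(),np.array([x[0],x[1],.004]))
for x0 in([.557,.204,-.08],[.555,.2,.0]):
    x,q=fit(c,g['region'],DISP,fn,x0,[.01,.01,.1]); print('disp',x,q)
E
```

```text
disp [ 0.5588  0.2022 -0.0413] 0.9242064089062735
disp [ 0.5575  0.202  -0.0443] 0.9210024080976029
```

Call:
{"op": "apply_moves", "data": {"targets": "0 0 -0.002 0 -0.037 -0.002 -1; 0 0 -0.002 0 -0.037 -0.002 -1; 0 0 -0.002 0 -0.037 -0.002 -1; 0 0 -0.002 0 -0.037 -0.002 -1; 0 0 -0.002 0 -0.037 -0.002 -1; 0 0 -0.002 0 -0.037 -0.002 -1; 0 0 -0.002 0 -0.037 -0.002 -1; 0 0 -0.002 0 -0.037 -0.002 -1"}}

```text
time_s: 3.75
ee_pos: [0.4815, -0.0962, 0.4541]
eef_rot: [0.0, 0.025, 1.0, 0.0]
force: [0.2, -0.1, 0.1]
finger_gap: 0.0853
grasp_force: 0.0
```

Call:
{"op": "apply_moves", "data": {"targets": "0 0 -0.002 0 -0.037 -0.002 -1; 0 0 -0.002 0 -0.037 -0.002 -1; 0 0 0 0 0 0 -1; 0 0 0 0 0 0 -1"}}

```text
time_s: 4.15
ee_pos: [0.4782, -0.1697, 0.4577]
eef_rot: [0.0, 0.024, 1.0, 0.0]
force: [-0.7, 0.4, 0.2]
finger_gap: 0.0854
grasp_force: 0.0
```

```bash
python3 - <<'E'
from h import *
np.set_printoptions(precision=4,suppress=True)
st=bot.get_state(); print(st['ee_pos'],st['time_s'])
im=bot.read_camera('wrist'); c=cam('wrist',st)
gs=bot.regions_of('wrist','stapler')[0]; gc=bot.regions_of('wrist','cradle')[0]
for t in ['stapler','cradle']:
    for x in bot.spot_point('wrist',t)[:1]: print(t,x['uv'],x['conf'],at_z(c,x['uv'],.068))
np.savez('w2.npz',im=im,K=c[0],k1=c[1],C=c[2],s=gs['region'],cr=gc['region'])
save('w2.png',cv2.resize(im[40:360,160:500],None,fx=1.8,fy=1.8,interpolation=cv2.INTER_CUBIC))
E
```

```text
[ 0.4782 -0.1697  0.4577] 4.15
stapler [322.3, 205.7] 0.92 [ 0.5244 -0.1607  0.068 ]
cradle [317.4, 213.4] 0.58 [ 0.5331 -0.1665  0.068 ]
```

View pics/w2.png

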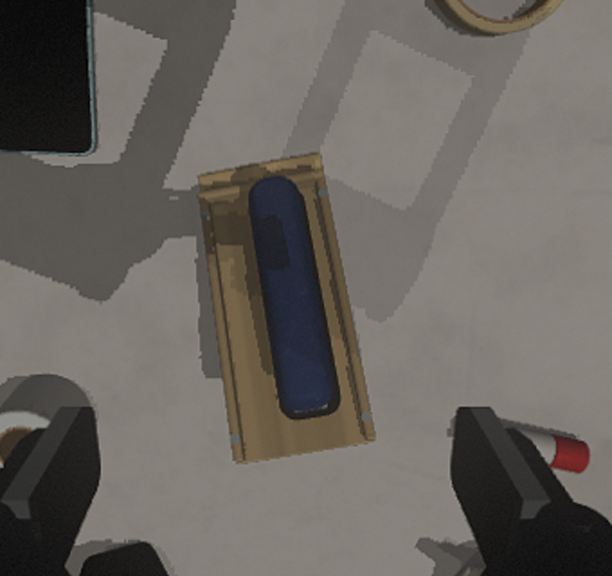

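The stapler lies along the trough, from about (255,180) to (320,415) in the crop. The upper rail ends are near (237,460) and (374,438), and the lip runs along y≈155–190. Next I'll fit both poses and overlay them.

```bash
cat > fitc.py <<'E'
from h import *
from scipy.optimize import least_squares
np.set_printoptions(precision=4,suppress=True)
d=np.load('w2.npz'); c=(d['K'],float(d['k1']),d['C']); im=d['im']
def Rc(yaw): return (R.from_euler('z',yaw)*R.from_euler('y',-np.deg2rad(35))).as_matrix()
L=np.array([[.084,.041,.010],[.084,-.041,.010]]); uv=np.array([[374,438],[235,461]])/1.8+[160,40]
f=lambda x:(proj(c,L@Rc(x[2]).T+[x[0],x[1],.068])-uv).ravel()
r=least_squares(f,[.533,-.1665,.1],x_scale=[.01,.01,.1]); xc=r.x; print('cradle',xc,'res px',r.fun)
t0=np.array([xc[0],xc[1],.068]); Rm=Rc(xc[2])
fn=lambda x:(Rm@R.from_euler('z',x[2]).as_matrix(),t0+Rm@np.array([x[0],x[1],0]))
xs,q=fit(c,d['s'],STAP,fn,[-.0075,0,0],[.01,.01,.1]); print('stapler in cradle',xs,q)
o=im.copy()
def pl(P,Rm,t,col): cv2.polylines(o,[proj(c,np.array(P)@Rm.T+t).round().astype(int)],1,col,1)
for w in(.035,.041): pl([[-.08,-w,.01],[.084,-w,.01],[.084,w,.01],[-.08,w,.01]],Rm,t0,(0,255,0))
pl([[-.08,-.035,.014],[-.08,.035,.014]],Rm,t0,(255,0,0))
a,b=fn(xs); pl([[-.0725,-.015,.048],[.0725,-.015,.048],[.0725,.015,.048],[-.0725,.015,.048]],a,b,(255,255,0))
save('w2o.png',cv2.resize(o[100:320,240:400],None,fx=2.7,fy=2.7,interpolation=cv2.INTER_CUBIC))
E
python3 fitc.py
```

```text
cradle [ 0.5322 -0.1673  0.1434] res px [ 1.3568 -0.2137 -1.3733  0.3496]
stapler in cradle [-0.0058  0.0083  0.0019] 0.8888888888888888
```

View pics/w2o.png

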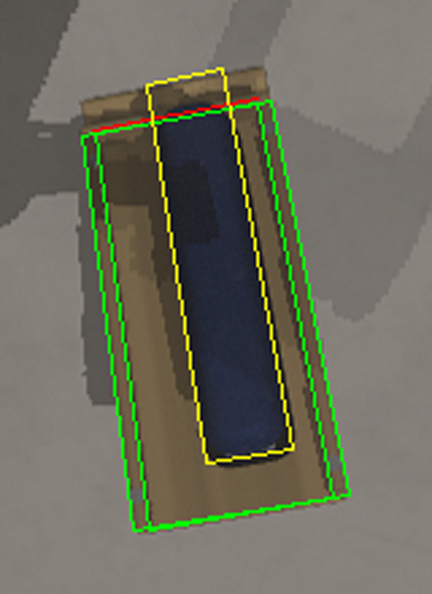

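The overlay lands on the rails, and the stapler outline matches in width and yaw. Its end must sit against the lip, so I take x = -7.5 mm and y = +8 mm. Next is the pre-grasp.

```bash
cat >> h.py <<'E'
XC=np.array([.5322,-.1673,.068]); YC=.1434; P35=np.deg2rad(35)
RC=(R.from_euler('z',YC)*R.from_euler('y',-P35)).as_matrix()
def cr(x,y,z): return XC+RC@np.array([x,y,z])
E
python3 - <<'E'
from h import *
print(cr(-.0075,.008,.04)); Rt,p=pose(YC,P35,cr(-.0075,.008,.12)); rows(Rt,p,-1)
E
```

```text
[ 0.50226858 -0.16353887  0.09646426]
6 rows; from [ 0.478 -0.169  0.458] to [ 0.369 -0.183  0.289]
-0.01 -0.101 -0.03 0.0181 -0.0032 0.0281 -1; -0.009 -0.102 -0.031 0.021 -0.0028 0.0262 -1; -0.01 -0.101 -0.03 0.0236 -0.0024 0.0238 -1; -0.009 -0.102 -0.031 0.026 -0.0018 0.0213 -1; -0.01 -0.101 -0.03 0.028 -0.0013 0.0185 -1; -0.01 -0.102 -0.031 0.0298 -0.0005 0.0156 -1
```

Call:
{"op": "apply_moves", "data": {"targets": "-0.01 -0.102 -0.03 0.018 -0.003 0.028 -1; -0.01 -0.102 -0.03 0.021 -0.003 0.026 -1; -0.01 -0.102 -0.03 0.024 -0.002 0.024 -1; -0.01 -0.102 -0.03 0.026 -0.002 0.021 -1; -0.01 -0.102 -0.03 0.028 -0.001 0.019 -1; -0.01 -0.102 -0.03 0.030 -0.001 0.016 -1; 0 0 0 0 0 0 -1; 0 0 0 0 0 0 -1"}}

```text
time_s: 5.2
ee_pos: [0.3774, -0.1705, 0.2956]
eef_rot: [0.295, -0.059, 0.954, 0.018]
force: [0.2, 0.3, -0.4]
finger_gap: 0.0855
grasp_force: 0.0
```

```bash
python3 - <<'E'
from h import *
np.set_printoptions(precision=4,suppress=True)
st=bot.get_state(); print(st['qpos'],st['force'])
Rt,p=pose(YC,P35,cr(-.0075,.008,.04)); rows(Rt,p,-1,n=4)
E
```

```text
[-0.7189 -0.3308  2.0151  0.4955  1.0844 -2.566 ] [ 0.2078  0.2741 -0.3959]
4 rows; from [ 0.377 -0.171  0.296] to [ 0.414 -0.176  0.223]
-0.003 -0.003 -0.004 0.0028 -0.0025 0.02 -1; -0.003 -0.003 -0.003 0.0028 -0.0026 0.0199 -1; -0.003 -0.003 -0.004 0.003 -0.0026 0.0199 -1; -0.003 -0.002 -0.004 0.003 -0.0027 0.0199 -1
```

Joint 6 stands at its limit (-2.566), so I'll flip the gripper half a turn about its own axis; the grasp stays equivalent. I'll start with one small step to check the direction.

Call:
{"op": "apply_moves", "data": {"targets": "0 0 0.14 0 0 0 -1; 0 0 0.14 0 0 0 -1"}}

```text
time_s: 5.4
ee_pos: [0.3791, -0.1716, 0.2989]
eef_rot: [0.292, 0.076, 0.952, 0.058]
force: [-0.1, 0.5, -0.2]
finger_gap: 0.0855
grasp_force: 0.0
```

```bash
cat >> h.py <<'E'
FLIP=R.from_euler('z',np.pi)
E
python3 - <<'E'
from h import *
np.set_printoptions(precision=4,suppress=True)
st=bot.get_state(); print(st['qpos'],st['ee_pos'],st['force'])
Rt,p=pose(YC,P35,cr(-.0075,.008,.12)); Rt=Rt*FLIP
print((Rq(st['eef_rot']).inv()*Rt).as_rotvec())
E
```

```text
[-0.7182 -0.3297  2.0082  0.4956  1.0843 -2.2804] [ 0.3791 -0.1716  0.2989] [-0.0589  0.5257 -0.2348]
[-0.0075  0.0237  2.8439]
```

Call:
{"op": "apply_moves", "data": {"targets": "0 0 0.142 0 0 0 -1; 0 0 0.142 0 0 0 -1; 0 0 0.142 0 0 0 -1; 0 0 0.142 0 0 0 -1; 0 0 0.142 0 0 0 -1; 0 0 0.142 0 0 0 -1; 0 0 0.142 0 0 0 -1; 0 0 0.142 0 0 0 -1"}}

```text
time_s: 6.2
ee_pos: [0.3793, -0.1717, 0.299]
eef_rot: [0.215, 0.576, 0.762, 0.206]
force: [-0.4, -0.2, -0.4]
finger_gap: 0.0856
grasp_force: 0.0
```

Call:
{"op": "apply_moves", "data": {"targets": "0 0 0.142 0 0 0 -1; 0 0 0.142 0 0 0 -1; 0 0 0.142 0 0 0 -1; 0 0 0.142 0 0 0 -1; 0 0 0.142 0 0 0 -1; 0 0 0.142 0 0 0 -1; 0 0 0.142 0 0 0 -1; 0 0 0.142 0 0 0 -1"}}

```text
time_s: 7.0
ee_pos: [0.3793, -0.1717, 0.299]
eef_rot: [0.07, 0.895, 0.332, 0.289]
force: [-0.1, -0.5, 0.1]
finger_gap: 0.0855
grasp_force: 0.0
```

Call:
{"op": "apply_moves", "data": {"targets": "0 0 0.142 0 0 0 -1; 0 0 0.142 0 0 0 -1; 0 0 0.142 0 0 0 -1; 0 0 0.142 0 0 0 -1; 0 0 0 0 0 0 -1"}}

```text
time_s: 7.5
ee_pos: [0.3791, -0.1716, 0.2986]
eef_rot: [-0.013, 0.952, 0.071, 0.297]
force: [0.8, -0.3, 0.0]
finger_gap: 0.0855
grasp_force: 0.0
```

```bash
python3 - <<'E'
from h import *
np.set_printoptions(precision=4,suppress=True)
st=bot.get_state(); print(st['qpos'],st['ee_pos'],st['force'])
Rt,p=pose(YC,P35,cr(-.0075,.008,.08)); Rt=Rt*FLIP; rows(Rt,p,-1,n=4)
E
```

```text
[-0.7182 -0.3294  2.0087  0.4959  1.0842  0.5538] [ 0.3791 -0.1716  0.2986] [ 0.7526 -0.2956  0.0016]
4 rows; from [ 0.379 -0.172  0.299] to [ 0.392 -0.18   0.256]
0.004 0.002 0.002 -0.0037 0.0022 0.0104 -1; 0.004 0.002 0.003 -0.0038 0.0023 0.0103 -1; 0.003 0.002 0.002 -0.0037 0.0023 0.0103 -1; 0.004 0.002 0.002 -0.0038 0.0024 0.0103 -1
```

Call:
{"op": "apply_moves", "data": {"targets": "0.004 0.002 0.002 -0.004 0.002 0.010 -1; 0.004 0.002 0.003 -0.004 0.002 0.010 -1; 0.003 0.002 0.002 -0.004 0.002 0.010 -1; 0.004 0.002 0.002 -0.004 0.002 0.010 -1; 0 0 0 0 0 0 -1; 0 0 0 0 0 0 -1"}}

```text
time_s: 8.1
ee_pos: [0.3878, -0.1776, 0.2522]
eef_rot: [-0.024, 0.952, 0.066, 0.298]
force: [0.3, -0.1, 1.0]
finger_gap: 0.0854
grasp_force: 0.0
```

```bash
python3 - <<'E'
from h import *
np.set_printoptions(precision=4,suppress=True)
Rt,p=pose(YC,P35,cr(-.0075,.008,.04)); Rt=Rt*FLIP; rows(Rt,p,-1,n=4)
E
```

```text
4 rows; from [ 0.388 -0.178  0.252] to [ 0.414 -0.176  0.223]
-0.001 0.001 -0.001 0.0013 0.0006 0.0097 -1; -0.001 0.001 -0.002 0.0013 0.0007 0.0097 -1; -0.001 0.001 -0.001 0.0014 0.0006 0.0097 -1; -0.001 0.001 -0.002 0.0013 0.0006 0.0096 -1
```

Call:
{"op": "apply_moves", "data": {"targets": "-0.001 0.001 -0.001 0.001 0.001 0.010 -1; -0.001 0.001 -0.002 0.001 0.001 0.010 -1; -0.001 0.001 -0.001 0.001 0.001 0.010 -1; -0.001 0.001 -0.002 0.001 0.001 0.009 -1; 0 0 0 0 0 0 -1; 0 0 0 0 0 0 -1", "squeeze": 50}}

```text
time_s: 8.7
ee_pos: [0.4139, -0.1777, 0.2229]
eef_rot: [-0.021, 0.951, 0.069, 0.3]
force: [0.7, -0.0, 0.1]
finger_gap: 0.0853
grasp_force: 0.0
```

Call:
{"op": "apply_moves", "data": {"targets": "0 0 0 0 0 0 1; 0 0 0 0 0 0 1; 0 0 0 0 0 0 1; 0 0 0 0 0 0 1; 0 0 0 0 0 0 1; 0 0 0 0 0 0 1; 0 0 0 0 0 0 1; 0 0 0 0 0 0 1"}}

```text
time_s: 9.5
ee_pos: [0.4136, -0.1778, 0.2238]
eef_rot: [-0.021, 0.951, 0.069, 0.301]
force: [-5.3, 2.1, 5.5]
finger_gap: 0.0278
grasp_force: 48.9
```

Call:
{"op": "apply_moves", "data": {"targets": "0 0 0 0 0 -0.01 1; 0 0 0 0 0 -0.02 1; 0 0 0 0 0 -0.03 1; 0 0 0 0 0 -0.03 1; 0 0 0 0 0 -0.03 1; 0 0 0 0 0 0 1"}}

```text
time_s: 10.1
ee_pos: [0.3446, -0.1884, 0.3249]
eef_rot: [-0.018, 0.951, 0.068, 0.302]
force: [0.4, -0.7, -2.9]
finger_gap: 0.0282
grasp_force: 50.3
```

```bash
python3 - <<'E'
from h import *
np.set_printoptions(precision=4,suppress=True)
Rt,p=pose(0,0,[.51,.0,.12]); Rt=Rt*FLIP; rows(Rt,p,1)
E
```

```text
7 rows; from [ 0.345 -0.188  0.325] to [0.51  0.    0.275]
-0.005 -0.088 0.02 0.0182 -0.0234 0.0214 1; -0.005 -0.088 0.02 0.0195 -0.0238 0.0195 1; -0.005 -0.087 0.02 0.0207 -0.0244 0.0177 1; -0.006 -0.088 0.02 0.0216 -0.0248 0.0157 1; -0.005 -0.088 0.019 0.0225 -0.0254 0.0137 1; -0.005 -0.088 0.02 0.023 -0.0259 0.0115 1; -0.005 -0.088 0.02 0.0235 -0.0264 0.0093 1
```

Call:
{"op": "apply_moves", "data": {"targets": "-0.005 -0.088 0.02 0.018 -0.023 0.021 1; -0.005 -0.088 0.02 0.020 -0.024 0.020 1; -0.005 -0.088 0.02 0.021 -0.024 0.018 1; -0.005 -0.088 0.02 0.022 -0.025 0.016 1; -0.005 -0.088 0.02 0.023 -0.025 0.014 1; -0.005 -0.088 0.02 0.023 -0.026 0.012 1; -0.005 -0.088 0.02 0.023 -0.026 0.009 1; 0 0 0 0 0 0 1"}}

```text
time_s: 10.9
ee_pos: [0.5134, 0.0038, 0.2669]
eef_rot: [-0.005, 1.0, 0.003, -0.006]
force: [-1.2, -0.6, -4.2]
finger_gap: 0.0276
grasp_force: 50.4
```

```bash
python3 - <<'E'
from h import *
np.set_printoptions(precision=4,suppress=True)
st=bot.get_state(); print(st['qpos'],st['force'])
Rt,p=pose(0,0,[.51,.0,.047]); Rt=Rt*FLIP; rows(Rt,p,1)
E
```

```text
[-0.1054  0.0802  1.6566  0.0083  1.4186  1.4575] [-1.249  -0.6428 -4.2002]
2 rows; from [0.513 0.004 0.267] to [0.51  0.    0.202]
-0.005 0.006 0.003 -0.0013 0.0022 0.0324 1; -0.005 0.007 0.004 -0.0015 0.0021 0.0325 1
```

Call:
{"op": "apply_moves", "data": {"targets": "-0.005 0.006 0.003 -0.001 0.002 0.025 1; -0.005 0.006 0.003 -0.001 0.002 0.025 1; 0 0 0 0 0 0.010 1; 0 0 0 0 0 0.004 1; 0 0 0 0 0 0 1; 0 0 0 0 0 0 1"}}

```text
time_s: 11.5
ee_pos: [0.5101, -0.0035, 0.2086]
eef_rot: [0.002, 1.0, -0.002, 0.005]
force: [0.3, 0.1, -2.5]
finger_gap: 0.0275
grasp_force: 50.5
```

Call:
{"op": "apply_moves", "data": {"targets": "0 0 0 0 0 0.002 1; 0 0 0 0 0 0.002 1; 0 0 0 0 0 0 1"}}

```text
time_s: 11.8
ee_pos: [0.5096, -0.0034, 0.2036]
eef_rot: [0.002, 1.0, -0.002, 0.003]
force: [-0.0, 0.8, -3.0]
finger_gap: 0.0279
grasp_force: 50.5
```

Call:
{"op": "apply_moves", "data": {"targets": "0 0 0 0 0 0.003 1; 0 0 0 0 0 0.002 1; 0 0 0 0 0 0 1"}}

```text
time_s: 12.1
ee_pos: [0.5094, -0.0033, 0.1978]
eef_rot: [0.001, 1.0, -0.002, 0.003]
force: [0.7, 1.1, -3.8]
finger_gap: 0.0276
grasp_force: 50.5
```

Call:
{"op": "apply_moves", "data": {"targets": "0 0 0 0 0 0.002 1; 0 0 0 0 0 0 1"}}

```text
time_s: 12.3
ee_pos: [0.5097, -0.0033, 0.1974]
eef_rot: [0.002, 1.0, -0.002, 0.003]
force: [-3.9, 0.6, 4.5]
finger_gap: 0.0278
grasp_force: 51.2
```

Call:
{"op": "apply_moves", "data": {"targets": "0 0 0 0 0 0.001 1; 0 0 0 0 0 0 0.2; 0 0 0 0 0 0 -0.3; 0 0 0 0 0 0 -1; 0 0 0 0 0 0 -1; 0 0 0 0 0 0 -1; 0 0 0 0 0 -0.02 -1; 0 0 0 0 0 -0.04 -1"}}

```text
time_s: 13.1
ee_pos: [0.5078, -0.0031, 0.252]
eef_rot: [0.001, 1.0, -0.002, -0.001]
force: [-0.4, 0.0, 0.3]
finger_gap: 0.0854
grasp_force: 0.0
```

```bash
python3 - <<'E'
from h import *
np.set_printoptions(precision=4,suppress=True)
Rt,p=pose(-.042,0,[.559,.2025,.165]); Rt=Rt*FLIP; rows(Rt,p,-1)
E
```

```text
6 rows; from [ 0.508 -0.003  0.252] to [0.559 0.202 0.32 ]
0 0 0.006 0.0084 -0.0343 -0.0114 -1; 0.001 0.001 0.007 0.0081 -0.0343 -0.0115 -1; 0 0 0.006 0.0079 -0.0344 -0.0113 -1; 0 0.001 0.006 0.0077 -0.0344 -0.0114 -1; 0.001 0 0.006 0.0075 -0.0345 -0.0114 -1; 0 0.001 0.007 0.0073 -0.0345 -0.0113 -1
```

Call:
{"op": "apply_moves", "data": {"targets": "0 0 0 0 0 -0.04 -1; 0 0 0.006 0.008 -0.034 -0.010 -1; 0 0 0.006 0.008 -0.034 -0.010 -1; 0 0 0.006 0.008 -0.034 -0.008 -1; 0 0 0.006 0.008 -0.034 0 -1; 0 0 0.006 0.007 -0.034 0 -1; 0 0 0.006 0.007 -0.034 0 -1; 0 0 0 0 0 0 -1"}}

```text
time_s: 13.9
ee_pos: [0.559, 0.2036, 0.3225]
eef_rot: [0.001, 1.0, -0.018, 0.003]
force: [0.1, -0.7, 0.5]
finger_gap: 0.0856
grasp_force: 0.0
```

```bash
python3 - <<'E'
from h import *
np.set_printoptions(precision=4,suppress=True)
st=bot.get_state(); print(st['qpos'],st['ee_pos'])
im=bot.read_camera('wrist'); c=cam('wrist',st); save('w3.png',im)
o,d=ray(c,(320,200)); print(at_z(c,(320,200),0))
for P in [[.559,.2025,.004]]: print('disp px',proj(c,P))
Rt,p=pose(-.042,0,[.559,.2025,.050]); Rt=Rt*FLIP; rows(Rt,p,-1)
E
```

```text
[ 0.2548  0.2138  1.3906 -0.0029  1.5313  1.8615] [0.559  0.2036 0.3225]
[0.5436 0.1972 0.    ]
disp px [[313.4123 184.6861]]
3 rows; from [0.559 0.202 0.322] to [0.559 0.202 0.205]
0.001 -0.002 0.002 -0.0002 -0.0003 0.0392 -1; 0.001 -0.002 0.001 -0.0001 -0.0003 0.0391 -1; 0.001 -0.002 0.002 -0 -0.0002 0.0392 -1
```

View pics/w3.png

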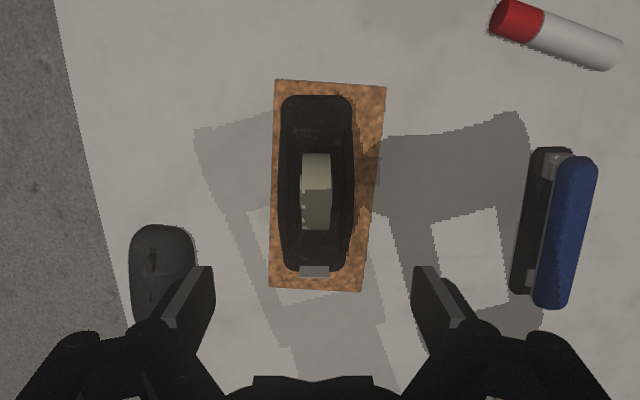

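The view shows the dispenser centred between the fingers, edges x≈283–352 and parallel to the tool. The stapler stands upright in the buffer spot at the right (555,230). Descending to grip the dispenser.

Call:
{"op": "apply_moves", "data": {"targets": "0.001 -0.002 0.002 0 0 0.03 -1; 0.001 -0.002 0.002 0 0 0.03 -1; 0.001 -0.002 0.002 0 0 0.03 -1; 0 0 0 0 0 0.018 -1; 0 0 0 0 0 0.010 -1; 0 0 0 0 0 0 -1", "squeeze": 100}}

```text
time_s: 14.55
ee_pos: [0.5587, 0.1989, 0.2034]
eef_rot: [0.001, 1.0, -0.024, -0.001]
force: [0.2, -0.1, -0.1]
finger_gap: 0.0851
grasp_force: 0.0
```

Call:
{"op": "apply_moves", "data": {"targets": "0 0 0 0 0 0 0; 0 0 0 0 0 0 0.5; 0 0 0 0 0 0 1; 0 0 0 0 0 0 1; 0 0 0 0 0 0 1; 0 0 0 0 0 0 1; 0 0 0 0 0 0 1; 0 0 0 0 0 0 1"}}

```text
time_s: 15.35
ee_pos: [0.5601, 0.2003, 0.2076]
eef_rot: [-0.001, 1.0, -0.023, 0.003]
force: [0.0, 0.5, 6.2]
finger_gap: 0.0517
grasp_force: 108.3
```

Call:
{"op": "apply_moves", "data": {"targets": "0 0 0 0 0 -0.005 1; 0 0 0 0 0 -0.010 1; 0 0 0 0 0 -0.020 1; 0 0 0 0 0 -0.02 1; 0 0 0 0 0 0 1; 0 0 0 0 0 0 1"}}

```text
time_s: 15.95
ee_pos: [0.5589, 0.1998, 0.2593]
eef_rot: [0.0, 1.0, -0.023, -0.0]
force: [-0.6, -0.4, -8.0]
finger_gap: 0.0514
grasp_force: 107.1
```

```bash
python3 - <<'E'
from h import *
np.set_printoptions(precision=4,suppress=True)
st=bot.get_state(); print(st['qpos'],st['wrist_torque'],st['force'])
im=bot.read_camera('wrist'); save('w4.png',im)
E
```

```text
[ 0.2479  0.2535  1.472  -0.0001  1.4166  1.865 ] [ 0.0766 -0.0138  0.0243] [-0.5579 -0.4354 -7.9689]
```

View pics/w4.png

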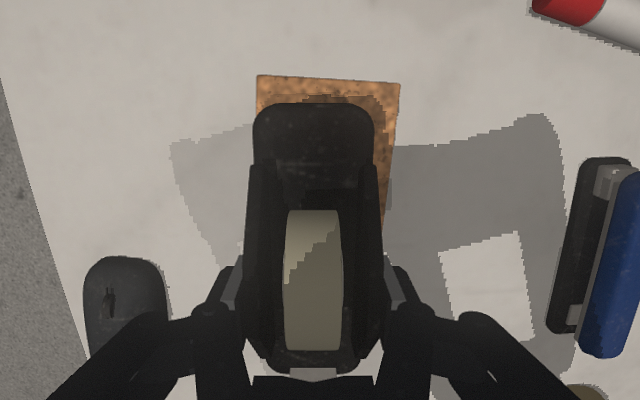

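```bash
python3 - <<'E'
from h import *
np.set_printoptions(precision=4,suppress=True)
st=bot.get_state(); c=cam('wrist',st); r=Rq(st['eef_rot']); p=np.array(st['ee_pos'])
zu=p[2]-.155-.0475
print('front bottom',at_z(c,(313,103),zu),'front top',at_z(c,(313,103),zu+.02),'sides front z+20',at_z(c,(253,130),zu+.02),at_z(c,(374,130),zu+.02),'back',at_z(c,(313,374),zu+.02), 'tcp',p)
Rt,p2=pose(YC,P35,cr(-.002,0,.12)); Rt=Rt*FLIP
print(p2, cr(-.002,0,.12)); 
rows(Rt,np.array([p2[0],.06,p2[2]+.05]),1)
E
```

```text
front bottom [0.6302 0.1959 0.0558] front top [0.6314 0.1959 0.0758] sides front z+20 [0.6214 0.2221 0.0758] [0.619  0.1703 0.0758] back [0.4854 0.2025 0.0758] tcp [0.5585 0.1998 0.2583]
[ 0.3745 -0.1901  0.2921] [ 0.4625 -0.1774  0.1652]
7 rows; from [0.559 0.2   0.258] to [0.374 0.06  0.342]
0.008 0.087 -0.026 -0.0254 0.0212 -0.0119 1; 0.009 0.088 -0.026 -0.0248 0.0204 -0.0142 1; 0.008 0.087 -0.027 -0.0239 0.0196 -0.0166 1; 0.009 0.088 -0.026 -0.0229 0.0189 -0.0187 1; 0.008 0.087 -0.026 -0.0217 0.0181 -0.0209 1; 0.008 0.087 -0.026 -0.0202 0.0174 -0.0229 1; 0.009 0.088 -0.027 -0.0186 0.0167 -0.0247 1
```

The dispenser is held level and centred to about 1 mm. Carrying it over with the 35° tilt.

Call:
{"op": "apply_moves", "data": {"targets": "0.008 0.087 -0.026 -0.025 0.021 -0.012 1; 0.008 0.087 -0.026 -0.025 0.020 -0.014 1; 0.008 0.087 -0.026 -0.024 0.020 -0.017 1; 0.009 0.087 -0.026 -0.023 0.019 -0.019 1; 0.008 0.087 -0.026 -0.022 0.018 -0.021 1; 0.009 0.087 -0.026 -0.020 0.017 -0.023 1; 0.009 0.087 -0.026 -0.019 0.017 -0.025 1; 0 0 0 0 0 0 1"}}

```text
time_s: 16.8
ee_pos: [0.3705, 0.059, 0.343]
eef_rot: [-0.021, 0.952, 0.067, 0.3]
force: [0.1, 0.3, -7.2]
finger_gap: 0.0516
grasp_force: 107.6
```

```bash
python3 - <<'E'
from h import *
np.set_printoptions(precision=4,suppress=True)
st=bot.get_state(); print(st['qpos'],st['force'],st['finger_gap'])
Rt,p2=pose(YC,P35,cr(-.002,0,.12)); Rt=Rt*FLIP
rows(Rt,p2,1,n=8)
E
```

```text
[-0.0342 -0.5154  2.0374  0.117   1.0198  1.3664] [ 0.114   0.2884 -7.16  ] 0.05159463466099419
8 rows; from [0.37  0.059 0.343] to [ 0.374 -0.19   0.292]
0 0 -0 -0.0068 0.0309 0.003 1; 0 0 -0.001 -0.0068 0.0309 0.003 1; 0.001 0 -0 -0.0068 0.0309 0.003 1; -0 0 -0.001 -0.0068 0.0309 0.003 1; 0 0 0 -0.0069 0.0309 0.003 1; 0 0.001 -0 -0.0068 0.0309 0.0029 1; 0.001 -0 -0.001 -0.0069 0.0309 0.003 1; -0 -0 -0 -0.0069 0.0309 0.0029 1
```

Call:
{"op": "apply_moves", "data": {"targets": "0 0 0 -0.007 0.031 0.003 1; 0 0 0 -0.007 0.031 0.003 1; 0 0 0 -0.007 0.031 0.003 1; 0 0 -0.001 -0.007 0.031 0.003 1; 0 0 0 -0.007 0.031 0.003 1; 0 0 0 -0.007 0.031 0.003 1; 0 0 -0.001 -0.007 0.031 0.003 1; 0 0 0 -0.007 0.031 0.003 1"}}

```text
time_s: 17.6
ee_pos: [0.377, -0.1906, 0.2892]
eef_rot: [-0.023, 0.952, 0.068, 0.297]
force: [1.2, 0.2, -6.5]
finger_gap: 0.0515
grasp_force: 108.0
```

Call:
{"op": "apply_moves", "data": {"targets": "0 0 0 0 0 0 1; 0 0 0 0 0 0 1"}}

```text
time_s: 17.8
ee_pos: [0.3772, -0.1898, 0.2896]
eef_rot: [-0.024, 0.952, 0.068, 0.297]
force: [0.1, 0.5, -6.7]
finger_gap: 0.0516
grasp_force: 108.4
```

```bash
python3 - <<'E'
from h import *
np.set_printoptions(precision=4,suppress=True)
st=bot.get_state(); print(st['qpos'],st['force'],st['finger_gap'])
Rt,p2=pose(YC,P35,cr(-.002,0,.056)); Rt=Rt*FLIP
rows(Rt,p2,1,n=4)
im=bot.read_camera('scene'); save('s2.png',cv2.resize(im[130:290,160:320],None,fx=3.7,fy=3.7,interpolation=cv2.INTER_CUBIC))
E
```

```text
[-0.7669 -0.2946  2.0029  0.533   1.0977  0.496 ] [ 0.0831  0.507  -6.7186] 0.05155724261335365
4 rows; from [ 0.377 -0.19   0.29 ] to [ 0.411 -0.185  0.24 ]
-0.001 0.001 -0.001 -0.0001 0 0.0151 1; -0.001 0.001 -0 -0.0002 0 0.0151 1; -0.001 0.002 -0.001 -0.0001 0 0.0151 1; -0.001 0.001 -0.001 -0.0002 0 0.015 1
```

View pics/s2.png

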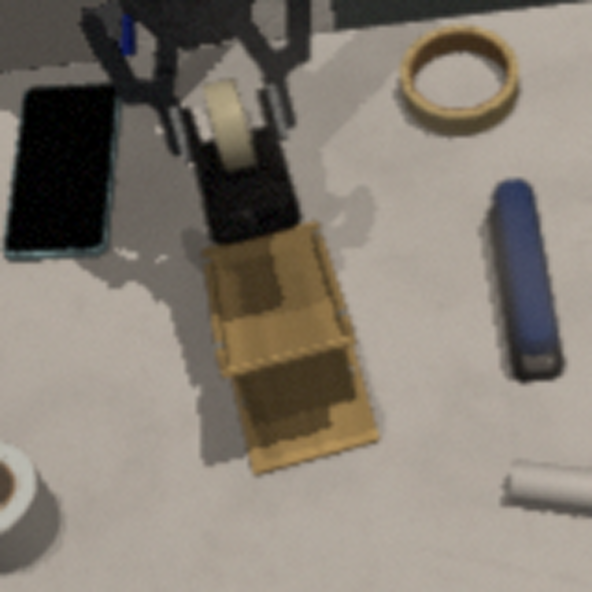

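The dispenser hangs parallel above the trough, centred between the rails. I'll add 5 mm up-slope to clear the lip, then descend.

Call:
{"op": "apply_moves", "data": {"targets": "-0.001 0.001 -0.001 0.003 0 0.015 1; -0.001 0.001 -0.001 0.002 0 0.015 1; -0.001 0.001 0 0 0 0.015 1; -0.001 0.001 0 0 0 0.010 1; 0 0 0 0 0 0.005 1; 0 0 0 0 0 0 1"}}

```text
time_s: 18.45
ee_pos: [0.4159, -0.1833, 0.2451]
eef_rot: [-0.021, 0.951, 0.069, 0.302]
force: [-0.3, 0.5, -7.3]
finger_gap: 0.0518
grasp_force: 108.7
```

```bash
cat > chk.py <<'E'
from h import *
np.set_printoptions(precision=4,suppress=True)
st=bot.get_state(); r=Rq(st['eef_rot']); g=np.array(st['ee_pos'])+.155*r.as_matrix()[:,2]
print('t',st['time_s'],'grasp in cradle',RC.T@(g-XC),'rot err',((pose(YC,P35,g)[0]*FLIP).inv()*r).as_rotvec(),'F cradle',RC.T@st['force'],'torque',st['wrist_torque'])
E
python3 chk.py
```

```text
t 18.45 grasp in cradle [0.0059 0.0006 0.0574] rot err [-0.0013  0.0031 -0.0029] F cradle [-4.3909  0.5837 -5.8196] torque [-0.0996  1.049  -0.0254]
```

Call:
{"op": "apply_moves", "data": {"targets": "0 0 0 -0.002 0 0.003 1; 0 0 0 -0.001 0 0.003 1; 0 0 0 0 0 0.001 1; 0 0 0 0 0 0 1"}}

```text
time_s: 18.85
ee_pos: [0.4173, -0.184, 0.2384]
eef_rot: [-0.02, 0.951, 0.069, 0.302]
force: [-0.3, -0.4, -6.2]
finger_gap: 0.0517
grasp_force: 108.7
```

```bash
python3 chk.py
```

```text
t 18.85 grasp in cradle [ 0.0034 -0.0006  0.0512] rot err [-0.0035  0.0046 -0.002 ] F cradle [-3.8652 -0.3761 -4.9027] torque [-0.1582  1.0313  0.0127]
```

Call:
{"op": "apply_moves", "data": {"targets": "0 0 0 0 0 0.001 1; 0 0 0 0 0 0.001 1; 0 0 0 0 0 0 1"}}

```text
time_s: 19.15
ee_pos: [0.4186, -0.1837, 0.2368]
eef_rot: [-0.02, 0.951, 0.069, 0.302]
force: [0.4, 0.6, -6.9]
finger_gap: 0.0514
grasp_force: 108.7
```

```bash
python3 chk.py
```

```text
t 19.15 grasp in cradle [ 0.0035 -0.0005  0.0491] rot err [-0.0034  0.0046 -0.0024] F cradle [-3.5568  0.4996 -5.9734] torque [-0.1472  1.0172  0.0167]
```

Call:
{"op": "apply_moves", "data": {"targets": "0 0 0 0 0 0.001 1; 0 0 0 0 0 0.001 1; 0 0 0 0 0 0 1"}}

```text
time_s: 19.45
ee_pos: [0.4198, -0.1836, 0.2352]
eef_rot: [-0.02, 0.951, 0.069, 0.302]
force: [-0.0, 0.2, -7.8]
finger_gap: 0.0517
grasp_force: 108.8
```

Call:
{"op": "apply_moves", "data": {"targets": "0 0 0 0 0 0.001 1; 0 0 0 0 0 0 1"}}

```text
time_s: 19.65
ee_pos: [0.42, -0.1836, 0.2352]
eef_rot: [-0.02, 0.951, 0.069, 0.302]
force: [-9.4, -0.9, 0.7]
finger_gap: 0.0516
grasp_force: 109.9
```

```bash
python3 chk.py
```

```text
t 19.65 grasp in cradle [ 0.0037 -0.0006  0.047 ] rot err [-0.0032  0.0041 -0.0034] F cradle [-7.3508  0.4635  5.9927] torque [0.1739 1.3975 0.2152]
```

The floor contact is felt. I'll slide it down to the lip before letting go.

Call:
{"op": "apply_moves", "data": {"targets": "0 0 0 -0.001 0 0 1; 0 0 0 -0.001 0 0 1; 0 0 0 -0.001 0 0 1; 0 0 0 -0.001 0 0 1; 0 0 0 -0.001 0 0 1; 0 0 0 0 0 0 1"}}

```text
time_s: 20.25
ee_pos: [0.4169, -0.1846, 0.233]
eef_rot: [-0.019, 0.95, 0.069, 0.304]
force: [-1.3, -0.6, 5.4]
finger_gap: 0.051
grasp_force: 110.1
```

Call:
{"op": "apply_moves", "data": {"targets": "0 0 0 -0.001 0 0 1; 0 0 0 0 0 0 1"}}

```text
time_s: 20.45
ee_pos: [0.416, -0.1848, 0.2325]
eef_rot: [-0.019, 0.95, 0.069, 0.304]
force: [-1.4, 0.2, 5.1]
finger_gap: 0.0517
grasp_force: 110.3
```

```bash
python3 chk.py
```

```text
t 20.45 grasp in cradle [-0.0007 -0.0016  0.0471] rot err [-0.0058  0.0077 -0.0029] F cradle [1.7932 0.3876 5.0118] torque [0.2977 0.2705 0.0657]
```

Call:
{"op": "apply_moves", "data": {"targets": "0 0 0 -0.001 0 0 1; 0 0 0 -0.001 0 0 1; 0 0 0 -0.001 0 0 1; 0 0 0 0 0 0 1"}}

```text
time_s: 20.85
ee_pos: [0.4147, -0.1851, 0.2319]
eef_rot: [-0.019, 0.949, 0.068, 0.306]
force: [4.9, 2.6, 5.3]
finger_gap: 0.0514
grasp_force: 109.6
```

```bash
python3 chk.py
```

```text
t 20.85 grasp in cradle [-0.0015 -0.0018  0.0475] rot err [-0.0062  0.0121 -0.0016] F cradle [7.3139 1.8414 1.3828] torque [ 0.6143 -0.5087 -0.0145]
```

Call:
{"op": "apply_moves", "data": {"targets": "0 0 0 0 0 0 0.2; 0 0 0 0 0 0 0; 0 0 0 0 0 0 -0.5; 0 0 0 0 0 0 -1; 0 0 0 0 0 0 -1; 0 0 0 0 0 0 -1; 0 0 0 0 0 -0.01 -1; 0 0 0 0 0 -0.03 -1"}}

```text
time_s: 21.65
ee_pos: [0.3894, -0.187, 0.2599]
eef_rot: [-0.022, 0.951, 0.069, 0.3]
force: [-0.2, 0.3, 0.3]
finger_gap: 0.0852
grasp_force: 0.0
```

Call:
{"op": "apply_moves", "data": {"targets": "0 0 0 0 0 -0.04 -1; 0 0 0 0 0 -0.04 -1; 0 0 0 0 0 0 -1"}}

```text
time_s: 21.95
ee_pos: [0.3435, -0.1951, 0.3334]
eef_rot: [-0.015, 0.949, 0.069, 0.306]
force: [0.7, -0.5, 1.1]
finger_gap: 0.0855
grasp_force: 0.0
```

```bash
python3 - <<'E'
from h import *
np.set_printoptions(precision=4,suppress=True)
Rt,p=pose(0,0,[.48,.0,.22]); Rt=Rt*FLIP
rows(Rt,p,-1)
im=bot.read_camera('scene'); save('s3.png',cv2.resize(im[130:290,160:320],None,fx=3.7,fy=3.7,interpolation=cv2.INTER_CUBIC))
E
```

```text
7 rows; from [ 0.344 -0.195  0.333] to [0.48  0.    0.375]
-0.004 -0.089 0.02 0.0225 -0.0248 0.0084 -1; -0.005 -0.089 0.02 0.0227 -0.0252 0.0063 -1; -0.004 -0.089 0.02 0.0227 -0.0258 0.0042 -1; -0.004 -0.089 0.02 0.0223 -0.0262 0.002 -1; -0.004 -0.088 0.02 0.022 -0.0266 -0 -1; -0.005 -0.089 0.02 0.0213 -0.0271 -0.0021 -1; -0.004 -0.089 0.02 0.0205 -0.0275 -0.0041 -1
```

View pics/s3.png

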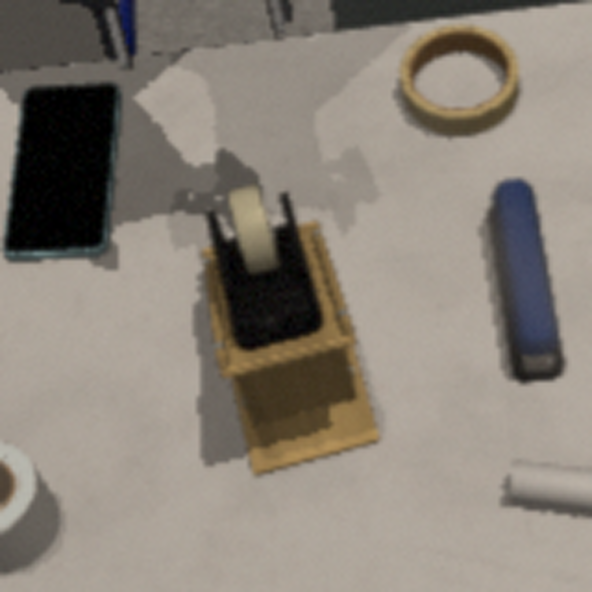

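The dispenser sits in the trough between the rails against the lip. Now for the stapler, which is where I left it at TCP (0.5095, -0.0033), yaw ≈ 0.

Call:
{"op": "apply_moves", "data": {"targets": "-0.004 -0.089 0.02 0.026 -0.025 0.008 -1; -0.005 -0.089 0.02 0.027 -0.025 0.006 -1; -0.004 -0.089 0.02 0.027 -0.026 0.004 -1; -0.004 -0.089 0.02 0.026 -0.026 0.002 -1; -0.004 -0.089 0.02 0.026 -0.026 0 -1; -0.005 -0.089 0.02 0.025 -0.027 -0.002 -1; -0.004 -0.089 0.02 0.025 -0.027 -0.004 -1; 0 0 0 0 0 0 -1"}}

```text
time_s: 22.8
ee_pos: [0.5088, 0.005, 0.3772]
eef_rot: [-0.005, 1.0, 0.004, -0.007]
force: [0.9, 0.0, 0.4]
finger_gap: 0.0854
grasp_force: 0.0
```

```bash
python3 - <<'E'
from h import *
np.set_printoptions(precision=4,suppress=True)
Rt,p=pose(0,0,[.5095,-.0033,.10]); Rt=Rt*FLIP
rows(Rt,p,-1)
E
```

```text
4 rows; from [0.509 0.005 0.377] to [ 0.509 -0.003  0.255]
-0.003 0.003 0.002 0.0006 0.0024 0.0305 -1; -0.002 0.004 0.002 0.0004 0.0023 0.0305 -1; -0.003 0.003 0.003 0.0004 0.0022 0.0306 -1; -0.002 0.003 0.002 0.0003 0.0022 0.0305 -1
```

Call:
{"op": "apply_moves", "data": {"targets": "-0.003 0.003 0.002 0 0.002 0.030 -1; -0.003 0.003 0.002 0 0.002 0.030 -1; -0.003 0.003 0.002 0 0.002 0.030 -1; -0.002 0.003 0.002 0 0.002 0.030 -1; 0 0 0 0 0 0 -1; 0 0 0 0 0 0 -1"}}

```text
time_s: 23.4
ee_pos: [0.505, -0.0059, 0.2586]
eef_rot: [0.001, 1.0, -0.003, 0.0]
force: [0.2, -0.5, -0.3]
finger_gap: 0.0853
grasp_force: 0.0
```

```bash
python3 - <<'E'
from h import *
np.set_printoptions(precision=4,suppress=True)
Rt,p=pose(0,0,[.5095,-.0033,.042]); Rt=Rt*FLIP
rows(Rt,p,-1)
E
```

```text
2 rows; from [ 0.505 -0.006  0.259] to [ 0.509 -0.003  0.197]
0.001 -0 -0.003 0.0022 -0.0014 0.0308 -1; 0.001 -0.001 -0.002 0.0022 -0.0013 0.0308 -1
```

Call:
{"op": "apply_moves", "data": {"targets": "0.001 0 -0.003 0.002 -0.001 0.025 -1; 0.001 0 -0.002 0.002 -0.001 0.025 -1; 0 0 0 0 0 0.011 -1; 0 0 0 0 0 0 -1", "squeeze": 50}}

```text
time_s: 23.8
ee_pos: [0.5096, -0.0038, 0.198]
eef_rot: [0.0, 1.0, 0.0, 0.001]
force: [0.1, 0.5, 0.5]
finger_gap: 0.0854
grasp_force: 0.0
```

Call:
{"op": "apply_moves", "data": {"targets": "0 0 0 0 0 0 1; 0 0 0 0 0 0 1; 0 0 0 0 0 0 1; 0 0 0 0 0 0 1; 0 0 0 0 0 0 1; 0 0 0 0 0 0 1; 0 0 0 0 0 0 1; 0 0 0 0 0 0 1"}}

```text
time_s: 24.6
ee_pos: [0.5102, -0.0037, 0.1995]
eef_rot: [0.0, 1.0, 0.0, 0.003]
force: [-0.3, 1.5, 6.1]
finger_gap: 0.0274
grasp_force: 49.3
```

Call:
{"op": "apply_moves", "data": {"targets": "0 0 0 0 0 -0.01 1; 0 0 0 0 0 -0.02 1; 0 0 0 0 0 -0.03 1; 0 0 0 0 0 -0.03 1; 0 0 0 0 0 0 1"}}

```text
time_s: 25.1
ee_pos: [0.5107, -0.0039, 0.2927]
eef_rot: [0.001, 1.0, 0.0, 0.006]
force: [0.7, -0.5, -2.4]
finger_gap: 0.0278
grasp_force: 50.0
```

```bash
python3 - <<'E'
from h import *
np.set_printoptions(precision=4,suppress=True)
Rt,p=pose(-.092,0,[.5483,.1935,.11]); Rt=Rt*FLIP
rows(Rt,p,1)
E
```

```text
6 rows; from [ 0.511 -0.004  0.293] to [0.548 0.194 0.265]
0 -0.002 0.015 0.0062 -0.0329 0.0046 1; 0 -0.002 0.016 0.0058 -0.033 0.0047 1; 0 -0.002 0.015 0.0052 -0.0331 0.0046 1; 0.001 -0.002 0.015 0.0047 -0.0332 0.0046 1; -0 -0.002 0.016 0.0042 -0.0332 0.0046 1; -0 -0.002 0.015 0.0037 -0.0333 0.0047 1
```

Call:
{"op": "apply_moves", "data": {"targets": "0 -0.002 0.015 0.006 -0.033 0.005 1; 0 -0.002 0.015 0.006 -0.033 0.005 1; 0 -0.002 0.015 0.005 -0.033 0.005 1; 0 -0.002 0.015 0.005 -0.033 0.005 1; 0 -0.002 0.016 0.004 -0.033 0.005 1; 0 -0.002 0.016 0.004 -0.033 0.005 1; 0 0 0 0 0 0 1; 0 0 0 0 0 0 1"}}

```text
time_s: 25.9
ee_pos: [0.5461, 0.1935, 0.2555]
eef_rot: [0.001, 0.999, -0.045, -0.007]
force: [-0.7, -0.4, -3.9]
finger_gap: 0.0276
grasp_force: 50.4
```

```bash
python3 - <<'E'
from h import *
np.set_printoptions(precision=4,suppress=True)
Rt,p=pose(-.092,0,[.5483,.1935,.05]); Rt=Rt*FLIP
rows(Rt,p,1)
E
```

```text
2 rows; from [0.546 0.193 0.255] to [0.548 0.194 0.205]
0.001 0.007 0.001 0.0014 -0.0002 0.0252 1; 0.002 0.006 0.001 0.0013 -0.0001 0.0252 1
```

Call:
{"op": "apply_moves", "data": {"targets": "0.001 0.007 0.001 0.001 0 0.020 1; 0.002 0.006 0.001 0.001 0 0.015 1; 0 0 0 0 0 0.008 1; 0 0 0 0 0 0.004 1; 0 0 0 0 0 0 1; 0 0 0 0 0 0 1"}}

```text
time_s: 26.5
ee_pos: [0.549, 0.1926, 0.2119]
eef_rot: [-0.001, 0.999, -0.047, 0.003]
force: [-0.1, -1.0, -2.9]
finger_gap: 0.0275
grasp_force: 50.4
```

Call:
{"op": "apply_moves", "data": {"targets": "0 0 0 0 0 0.002 1; 0 0 0 0 0 0.001 1; 0 0 0 0 0 0 1"}}

```text
time_s: 26.8
ee_pos: [0.5487, 0.1929, 0.2083]
eef_rot: [-0.001, 0.999, -0.047, 0.002]
force: [0.6, 0.0, -3.2]
finger_gap: 0.0275
grasp_force: 50.4
```

Call:
{"op": "apply_moves", "data": {"targets": "0 0 0 0 0 0.001 1; 0 0 0 0 0 0.001 1; 0 0 0 0 0 0 1"}}

```text
time_s: 27.1
ee_pos: [0.5486, 0.1929, 0.206]
eef_rot: [-0.001, 0.999, -0.047, 0.002]
force: [-0.6, 1.1, -3.0]
finger_gap: 0.0273
grasp_force: 50.4
```

Call:
{"op": "apply_moves", "data": {"targets": "0 0 0 0 0 0.001 1; 0 0 0 0 0 0.001 1; 0 0 0 0 0 0 1"}}

```text
time_s: 27.4
ee_pos: [0.5486, 0.1929, 0.2039]
eef_rot: [-0.001, 0.999, -0.047, 0.002]
force: [0.2, 0.4, -3.3]
finger_gap: 0.0277
grasp_force: 50.4
```

Call:
{"op": "apply_moves", "data": {"targets": "0 0 0 0 0 0.001 1; 0 0 0 0 0 0.001 1; 0 0 0 0 0 0 1"}}

```text
time_s: 27.7
ee_pos: [0.5487, 0.193, 0.2036]
eef_rot: [-0.001, 0.999, -0.047, 0.002]
force: [-3.9, 0.2, 5.4]
finger_gap: 0.0274
grasp_force: 51.2
```

Contact with the mat. Releasing and backing off.

Call:
{"op": "apply_moves", "data": {"targets": "0 0 0 0 0 0 0.2; 0 0 0 0 0 0 -0.3; 0 0 0 0 0 0 -1; 0 0 0 0 0 0 -1; 0 0 0 0 0 0 -1; 0 0 0 0 0 -0.02 -1; 0 0 0 0 0 -0.04 -1; 0 0 0 0 0 -0.04 -1"}}

```text
time_s: 28.5
ee_pos: [0.5479, 0.1926, 0.3021]
eef_rot: [-0.001, 0.999, -0.047, 0.001]
force: [1.5, -0.1, -0.4]
finger_gap: 0.0854
grasp_force: 0.0
```

Call:
{"op": "apply_moves", "data": {"targets": "0 0 0 -0.02 0 -0.03 -1; 0 0 0 -0.04 0 -0.03 -1; 0 0 0 -0.04 0 0 -1; 0 0 0 -0.04 0 0 -1; 0 0 0 -0.04 0 0 -1; 0 0 0 0 0 0 -1; 0 0 0 0 0 0 -1"}}

```text
time_s: 29.2
ee_pos: [0.3683, 0.2095, 0.3618]
eef_rot: [-0.001, 0.999, -0.046, 0.003]
force: [0.5, -0.2, -0.1]
finger_gap: 0.0854
grasp_force: 0.0
```

```bash
python3 - <<'E'
from h import *
np.set_printoptions(precision=4,suppress=True)
o=[]
for n in ['top','scene']:
    im=bot.read_camera(n); c=cam(n)
    for t,z in [('stapler',.004),('tape_dispenser',.068)]:
        for x in bot.spot_point(n,t)[:1]: print(n,t,x['conf'],at_z(c,x['uv'],z))
    if n=='top':
        def pl(P,col): cv2.polylines(im,[proj(c,P).round().astype(int)],1,col,1)
    o.append(im[130:290,150:470])
save('fin.png',cv2.resize(np.vstack([o[0][:130],o[1]]),None,fx=2,fy=2,interpolation=cv2.INTER_CUBIC))
E
```

```text
top stapler 0.76 [0.5518 0.1905 0.004 ]
top tape_dispenser 0.71 [ 0.5239 -0.1651  0.068 ]
scene stapler 0.8 [0.5566 0.1918 0.004 ]
scene tape_dispenser 0.75 [ 0.5374 -0.1787  0.068 ]
```

View pics/fin.png

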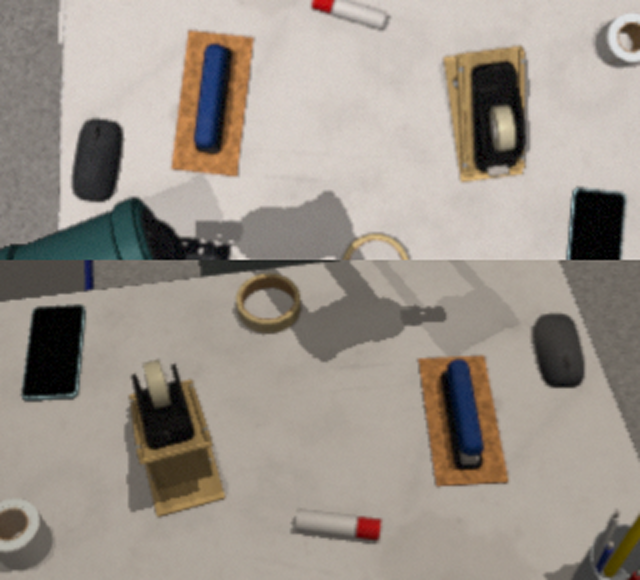

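Both cameras show the stapler centred on and in line with the mat, and the dispenser seated in the trough between the rails. The bystanders stand where they were, so I'm handing in.

```bash
python3 -c "
from cell import bot
print(bot.finish_job())"
```

```text
the job is handed in; nothing more can be done
None
```

The swap is done and handed in at about 29 s: the tape dispenser sits in the slanted holder against the lip and the stapler stands lengthwise in the middle of the cork mat, with nothing else on the desk moved as far as the cameras show; no verdict came back.

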